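# Press a pot lid home and ease the sprung press arm back up

## Task

Set the small white pot upright in the middle of the lid press's round seat, then bring the press arm down until its pad has pushed the pot's lid fully home, without crushing the pot. Then let the sprung arm come back slowly all the way to its upright rest, never letting it snap back, and let go of it. Push the lid only with the press, leave the finished pot standing on the seat, and leave the other things where they are.

Things in the scene. Friction and masses are not known exactly. Their poses are not given: they have to be found in the camera images.
- press: Grey bench lid press, fixed to the worktop: base plate 215 x 160 mm, 10 mm thick, reaching 72 mm to the front and 142 mm to the back of the origin. Origin at worktop level on the axis of the seat; z up, its -x side is the open front. At its back two cheeks (10 mm thick, at y = +-69 mm, 132 mm tall) carry the hinge of the sprung arm.
- seat_axis (a point): Point on the vertical axis of the seat, 10 mm above the worktop (top of the base plate). The seat is a black round disc, 72 mm across, on a screw; its top stands anywhere from 18 to 33 mm above the worktop, different each time and not reported: feel for it. It does not give under load.
- press_hinge (a point): Middle of the arm's hinge axis, 110 mm behind (press +x) the seat axis and 118 mm above the worktop; the axis runs along the press's y. A spring pushes the arm upright: with the arm's weight it takes about 2 N at the crossbar near the top and 7 N when level to hold it; left free from below it snaps up fast.
- press_bar (a point): Middle of the arm's black crossbar: round, 14 mm thick, along the press's y, 102 mm clear between two steel side rails, 200 mm from the hinge. At rest it stands straight above the hinge, 318 mm above the worktop; it swings forward (press -x) and down on an arc. It can be pinched from above, one finger before and one behind it, and turns in the grip.
- press_pad (a point): Middle of the face of the round black pad, 40 mm across, on the arm 110 mm from the hinge; the face lies 26 mm before (when the arm is down: below) the plane through hinge and crossbar. Pushing the lid in takes about 12 N here (6 to 7 N more at the crossbar); once home it stops, and the force climbs: the pad gives 1 mm per 6 N. The pot breaks at 65 N here (35 N at the crossbar).
- press_arm (a joint): Angle of the press arm, rad: 0 = upright at rest, 1.57 = level, down over the seat; stop at 1.85. The pad meets the raised lid between 1.42 and 1.60 rad and the lid is home between 1.51 and 1.67 rad, depending on the seat's height. A slow return means well under 2 rad/s.
- jar: Small white ceramic pot, round, 58 mm across, 60 mm tall to its rim, 0.2 to 0.35 kg, standing upright; origin at the centre of its underside, z up. Grip it by its straight wall (5 to 52 mm above its underside).
- lid: Round steel push-on lid of the pot, 50 mm across, 6 mm thick, on a cork plug, travels with the pot; origin at the centre of the underside of its plate. It begins 5 to 8 mm above the pot's rim and is home when its plate lies on the rim, that is 60 mm above the pot's underside (top face at 66 mm). It does not spring back.
- salt_shaker: Grey and white salt shaker, 44 mm across, 90 mm tall, to be left alone; origin at the centre of its underside.
- vanilla_bottle: Small brown dropper bottle, 33 mm across, 102 mm tall, to be left alone; origin at the centre of its underside.
- spice_jar: Spice jar with a green cap, 46 mm across, 106 mm tall, to be left alone; origin at the centre of its underside.

How it is judged:
On the way, in this order (a step that is already met when the one before it is completed fails the run):
1. the pot stands released on the seat, its lid still raised (horizontal distance between jar and seat_axis below 0.012 m and contact force between jar and press above 0.5 N and contact force between the fingers and jar below 0.1 N and angle between jar's own z axis and vertical below 0.06 rad and z of lid in the frame of jar above 0.063 m), for 0.2 s.
2. the press has pushed the lid home (z of lid in the frame of jar below 0.0615 m and contact force between lid and press above 3 N), for 0.1 s.
3. the arm is back at its upright rest (value of joint press_arm below 0.05 rad), for 0.2 s.
At the end, for the whole second after the job is handed in: The arm rests upright (within 0.05 rad), the lid lies on the pot's rim (within 1.5 mm), and the pot stands upright and still on the press's seat, within 14 mm of its axis (value of joint press_arm below 0.05 rad and z of lid in the frame of jar below 0.0615 m and horizontal distance between jar and seat_axis below 0.014 m and angle between jar's own z axis and vertical below 0.06 rad and contact force between jar and press above 0.5 N and linear speed of jar below 0.01 m/s); the robot touches nothing.
It fails at once if the arm snaps back (returns faster than 2 rad/s) (velocity of joint press_arm below -2 rad/s).
It fails at once if the pot is crushed (over 65 N on the lid) (contact force between lid and press above 65 N).
It fails at once if the robot itself pushes the lid (over 8 N) (contact force between any of the fingers, the arm and lid above 8 N).
It fails at once if the pot tips over (angle between jar's own z axis and vertical above 0.6 rad).
It fails at once if a bystander is disturbed (moved over 30 mm) (distance of any of salt_shaker, vanilla_bottle, spice_jar from where it was at the start of the episode above 0.03 m).
It also fails if it takes over 72 s, if anything falls off the work surface, if the arm or the gripper's body presses on something with over 40 N, if the wrist force passes 120 N, or if a joint passes its speed limit or range.

## Robot

A 6-joint arm with a two-finger parallel gripper is mounted at the origin on a cart in front of the work surface, level with it; the furniture and walls round the work are solid. World frame = base frame: x ahead of the robot, y to its left, z up, the work surface at z = 0. Lengths are in m, angles in rad, forces in N, time in s.
With the tool pointing down it reaches from about 0.425 to 0.95 m from the base axis. Payload 3.5 kg.
Tool frame: the origin (TCP) lies on the centre line of the jaws, within the pads' length; the fingertips stand 8 mm ahead of it and the grasp point (between the pads) lies 11 mm behind it; z points along the fingers, y is the line along which they close (so a half turn about z gives the same grasp; the last joint's range is limited). The gripper opens to 85 mm and grips with 20 to 120 N. Pads are 22 mm wide; open, the fingers measure 114 mm over their backs; the gripper's body (76 mm by 85 mm) begins 54 mm behind the grasp point. The pads swing forward as they close: fully open they stand 13 mm farther back than shut.
Start: joints at [-1.383, 0.286, 1.577, -0, 1.279, -0.15], TCP at [0.224, -0.637, 0.239] pointing down, gripper open.
Joint ranges: [-2.77, 2.77], [-0.9, 2.22], [0.21, 2.48], [-1.53, 4.67], [0.24, 2.81], [-2.84, 2.84]. Speed limits (rad/s): [2.79, 2.79, 3.14, 3.14, 3.14, 3.14].

## Interface

Orientations are given as a unit quaternion [x, y, z, w].
In Python, from plant import ctrl gives the robot as it stands. The module is installed in compiled form; this text tells all that it offers.
- The arm moves only by the tool send_rows, never from a script. Its argument "steps" is a list of rows, each a list of 5 numbers: the shift along the tool's x, y, z in m, then the turn about the tool's z in degrees, then the opening, from -1 (shut) to 1 (fully open). A call has 1 to 12 rows; each row is the pose to reach, as a shift and turn from the pose commanded when the call began, along the tool's axes at that moment; what a row does not reach only later rows make up. A row lasts 1/10 s, in which the tool goes at most 50 mm and 8.59 degrees, less where a joint would pass 70% of its speed; a pose out of reach is approached as far as the arm can. A call with a gripper value outside its range is refused whole. The fingers move at their own pace and stop on an object; "squeeze" is the grip in N (left out, the last holds). Time passes only in rows, so rows that repeat a pose let the fingers close. It gives the time, the measured TCP pose, the force, the opening and the grip force at its end, in the units of the state.
- ctrl.get_state(): the state, without advancing time (a new reading comes with each control period).
- ctrl.read_camera(name): name is "scene" or "top" or "wrist"; returns the picture (384x512x3 uint8, red, green, blue); there is no depth.
- ctrl.calibration(name): a dict with "intrinsics" (3x3 intrinsics, pixels), "k1" (the pictures are not rectified: a ray, as slopes to the right and down, at radius r is drawn at 1 + k1 r^2 times it, then the intrinsics apply), "extrinsics" (4x4, takes a point from world to camera coordinates); the wrist camera has in their place "tool_from_camera" (4x4, takes a point from camera to tool coordinates, whose origin is the TCP and whose axes are the flange's). Camera axes: x right, y up, looking along -z (the intrinsics and any distortion apply to the point x, -y, -z); pixel columns grow to the right and rows downward; lengths in m; the calibration is good to about 2 mm. A picture is of the moment at which its call begins: read the wrist's pose just before it. calibration takes no time and is no camera call.
- ctrl.sign_off(): hands the job in; it is judged then, once.
The state is a dict: "time": time; "qpos": joint angles; "dq": joint speeds; "joint_efforts": joint torques, N m; "eef_pos": TCP position; "tcp_rot": TCP orientation; "contact_force": force on the tool from outside, world axes, zero at the start; "wrist_torque": the same for the moment, N m; "opening": opening from 0.0 (shut) to 1.0 (fully open); "finger_force": force on a finger pad.
Only numpy, scipy, OpenCV 4.12 (cv2) and the standard library are available. Lean on these libraries where they do the work, as an engineer would, in place of code of your own. Each camera call takes 0.05 s, during which the arm holds its last target. There are 200 camera calls.

## Working session

There is one attempt and no reset: what is moved stays moved. The work goes in short steps, Python scripts to look and compute and a tool call to move; the robot and the scene stay as the last step left them, time stands still between calls to the robot, and variables do not carry over. Pictures are saved under pics/ and viewed, at most 10 in all, crops included, and the job is handed in when it is done.

Besides the shell and the picture viewer there is one more tool, called in YAML: its name, and indented under it one key for each argument. send_rows: Moves the arm, as the interface text tells. Its arguments: {"type":"object","properties":{"steps":{"type":"array","items":{"type":"array","items":{"type":"number"}}},"squeeze":{"type":"number"}},"required":["steps"]}

```bash
mkdir -p pics; cat > h.py <<'E'
import numpy as np, cv2
from plant import ctrl
from scipy.spatial.transform import Rotation as R
def snap(n,f):
    im=np.array(ctrl.read_camera(n)); cv2.imwrite('pics/'+f,im[:,:,::-1]); return im
def cam(n,state=None):
    c=ctrl.calibration(n); K=np.array(c['intrinsics']); k1=c['k1']
    if n=='wrist':
        s=state or ctrl.get_state(); T=np.eye(4); T[:3,:3]=R.from_quat(s['tcp_rot']).as_matrix(); T[:3,3]=s['eef_pos']
        W=T@np.array(c['tool_from_camera'])
    else: W=np.linalg.inv(np.array(c['extrinsics']))
    return K,k1,W
def ray(C,u,v):
    K,k1,W=C
    p=cv2.undistortPoints(np.array([[[u,v]]],float),K,np.array([k1,0,0,0,0.]))[0,0]
    d=W[:3,:3]@np.array([p[0],-p[1],-1]); return W[:3,3],d
def onz(C,u,v,z):
    o,d=ray(C,u,v); return o+d*(z-o[2])/d[2]
def proj(C,P):
    K,k1,W=C; q=np.linalg.inv(W)@np.append(P,1); x,y=q[0]/-q[2],-q[1]/-q[2]; f=1+k1*(x*x+y*y)
    return K[0,0]*x*f+K[0,2],K[1,1]*y*f+K[1,2]
E
python3 - <<'E'
from h import *
s=ctrl.get_state(); print(s)
a=snap('scene','s0.png');b=snap('top','t0.png')
cv2.imwrite('pics/st.png',np.hstack([a,b])[:,:,::-1]) 
for n in('scene','top'): print(n,ctrl.calibration(n))
print(ctrl.calibration('wrist'))
E
```

```text
{'time': 0.0, 'qpos': array([-1.38300819e+00,  2.87189523e-01,  1.57819532e+00, -9.90778737e-06,
        1.27860774e+00, -1.49969620e-01]), 'dq': array([ 0.00022885, -0.00063084,  0.00057471,  0.00217192, -0.00031059,
        0.00073349]), 'joint_efforts': array([ 6.63563242e-04, -4.05978727e+01, -2.92624676e+01, -7.23953872e-05,
        5.83372079e-03, -1.44079598e-05]), 'eef_pos': array([ 0.22359902, -0.63620255,  0.23792134]), 'tcp_rot': array([ 9.85772871e-01,  1.68078571e-01, -2.74304264e-05, -1.19965921e-03]), 'contact_force': array([ 0.09253833, -0.42166316,  0.43520181]), 'wrist_torque': array([ 0.03834367,  0.04074808, -0.02604395]), 'finger_force': 0.0, 'opening': 0.9984310005796403}
scene {'intrinsics': array([[424.68176243,   0.        , 263.61592066],
       [  0.        , 424.68176243, 189.3368032 ],
       [  0.        ,   0.        ,   1.        ]]), 'k1': -0.007232827019002379, 'extrinsics': array([[-0.69407003, -0.71947998, -0.02480624,  0.41799007],
       [ 0.37202938, -0.38796411,  0.84325441, -0.39650215],
       [-0.6163286 ,  0.57604896,  0.53694195, -0.922015
[... 389 characters left out ...]
3, -0.63822336],
       [-0.18782958,  0.01233526,  0.98212417, -1.25547841],
       [ 0.        ,  0.        ,  0.        ,  1.        ]])}
{'intrinsics': array([[323.19629972,   0.        , 252.48031466],
       [  0.        , 323.19629972, 190.60944201],
       [  0.        ,   0.        ,   1.        ]]), 'k1': 0.003207857095578014, 'tool_from_camera': array([[ 4.07560619e-04,  9.46754925e-01,  3.21954881e-01,
         8.31639466e-02],
       [ 9.99999459e-01, -7.78044517e-05, -1.03709765e-03,
        -3.06072143e-04],
       [-9.56827784e-04,  3.21955130e-01, -9.46754445e-01,
        -1.33561289e-01],
       [ 0.00000000e+00,  0.00000000e+00,  0.00000000e+00,
         1.00000000e+00]])}
```

View pics/s0.png

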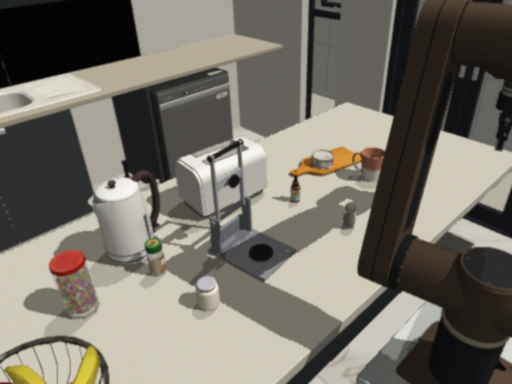

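View pics/t0.png

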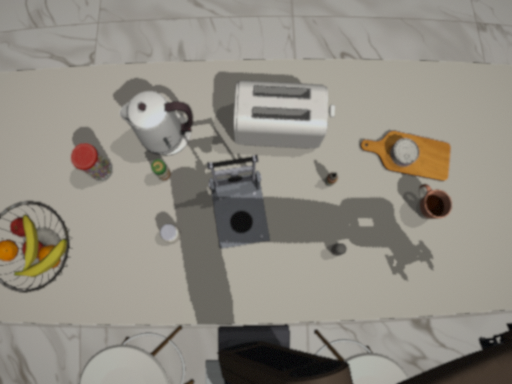

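The scene view shows the pot at about (208,292), the press seat at (261,253), and the crossbar from (210,158) to (243,143). The top view shows the pot at (169,233), the seat at (241,222), and the base's front corners at (219,247) and (269,239). Next I'll take enlarged crops.

```bash
python3 - <<'E'
from h import *
t=cv2.imread('pics/t0.png'); s=cv2.imread('pics/s0.png')
a=cv2.resize(t[140:260,145:285],None,fx=4,fy=4,interpolation=cv2.INTER_CUBIC)
cv2.imwrite('pics/tc.png',a)
b=cv2.resize(s[130:320,180:310],None,fx=3,fy=3,interpolation=cv2.INTER_CUBIC)
cv2.imwrite('pics/sc.png',b)
C=cam('top')
for (u,v,z) in [(241,222,.025),(169,233,.072),(219,247,.01),(269,239,.01)]: print(u,v,onz(C,u,v,z))
C=cam('scene')
for (u,v,z) in [(261,253,.025),(207,284,.072),(210,158,.318),(243,143,.318)]: print(u,v,onz(C,u,v,z))
# seat blob
g=cv2.cvtColor(t,cv2.COLOR_BGR2GRAY); m=(g<35).astype('uint8'); n,l,st,ce=cv2.connectedComponentsWithStats(m)
for i in range(1,n):
    if st[i,4]>20: print(st[i],ce[i])
E
```

```text
241 222 [0.57288877 0.03774226 0.025     ]
169 233 [0.53716538 0.25457866 0.072     ]
219 247 [0.49740552 0.1081741  0.01      ]
269 239 [ 0.51927788 -0.04893002  0.01      ]
261 253 [0.56326824 0.04724382 0.025     ]
207 284 [0.53527921 0.25932846 0.072     ]
210 158 [0.67866497 0.10948848 0.318     ]
243 143 [ 0.68149031 -0.00807397  0.318     ]
[182 121   8  12  37] [185.75675676 126.24324324]
[214 159  37   6  51] [233.11764706 161.49019608]
[229 177  13   5  42] [234.64285714 179.02380952]
[427 196  18  20 272] [435.66176471 204.91176471]
[231 211  21  22 352] [240.95170455 221.46590909]
[ 400  324  112   60 1528] [466.1302356  360.57591623]
[220 327  50   5 194] [245.62886598 328.89690722]
[ 219  339  129   45 4061] [270.89214479 363.27628663]
```

View pics/tc.png

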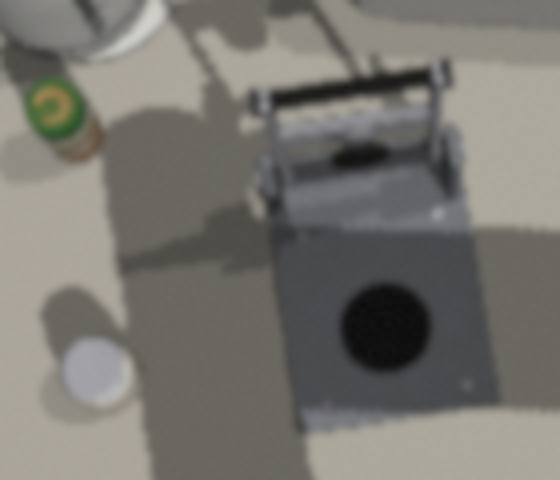

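View pics/sc.png

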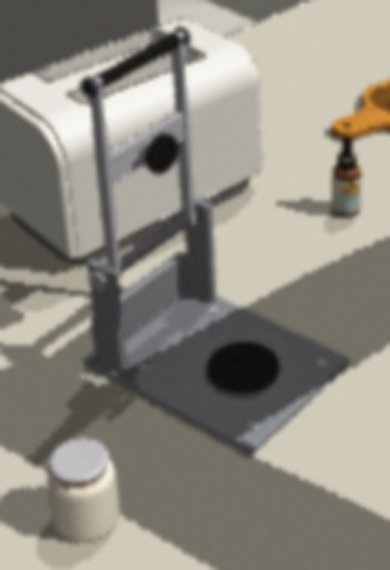

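The crops show the bar ends at top (209.5,165.5) and (255.5,158.3), the base's front corners at (220.5,247) and (269.3,240), and the lid centre at (168.5,232.3). In the scene view the bar ends are at (211.5,158.5) and (240.5,142).

```bash
python3 - <<'E'
from h import *
T=cam('top');S=cam('scene')
def pr(a,b):
    d=a-b; print(a.round(4),b.round(4),'mid',((a+b)/2).round(4),'len',np.linalg.norm(d).round(4),'yaw',np.degrees(np.arctan2(-d[0],d[1])).round(2))
pr(onz(T,209.3,165.2,.318),onz(T,255.2,158,.318))
pr(onz(S,211.3,158.3,.318),onz(S,240.2,142,.318))
pr(onz(T,220.5,247.2,.01),onz(T,269.3,240.2,.01))
print(onz(T,240.95,221.47,.025))
t=cv2.imread('pics/t0.png'); s=cv2.imread('pics/s0.png')
# seat in scene
g=cv2.cvtColor(s,cv2.COLOR_BGR2GRAY); m=(g<35).astype('uint8'); n,l,st,ce=cv2.connectedComponentsWithStats(m)
for i in range(1,n):
    if st[i,4]>20 and 200<ce[i][0]<290: print(st[i],ce[i],onz(S,*ce[i],.025))
# lid by triangulation / pot
for z in(.066,.072,.074): print(z,onz(T,168.5,232.3,z),onz(S,180+79/3-.3,130+462/3-.3,z))
# others
for n,u,v,z in(('spice',158,166,.106),('shaker',339,248,.09),('van',331,178,.1)): print(n,onz(T,u,v,z))
E
```

```text
[0.6774 0.1106 0.318 ] [ 0.6937 -0.0045  0.318 ] mid [0.6855 0.053  0.318 ] len 0.1163 yaw 8.07
[0.6749 0.1082 0.318 ] [ 0.6919 -0.0069  0.318 ] mid [0.6834 0.0506 0.318 ] len 0.1163 yaw 8.41
[0.4967 0.1035 0.01  ] [ 0.5155 -0.0498  0.01  ] mid [0.5061 0.0269 0.01  ] len 0.1544 yaw 6.99
[0.57456091 0.0378688  0.025     ]
[215 142  24  15  68] [227.60294118 148.69117647] [ 1.14468978 -0.3126677   0.025     ]
[229 176  10  11  79] [233.48101266 180.79746835] [ 0.92759509 -0.15966427  0.025     ]
[249 244  24  17 315] [260.47301587 252.21269841] [0.5668514  0.04593682 0.025     ]
0.066 [0.54000266 0.25722577 0.066     ] [0.54306852 0.25713936 0.066     ]
0.072 [0.53930922 0.25611985 0.072     ] [0.53784456 0.26040299 0.072     ]
0.074 [0.53907808 0.25575121 0.074     ] [0.53610324 0.26149086 0.074     ]
spice [0.73715431 0.28489572 0.106     ]
shaker [ 0.47977198 -0.25186903  0.09      ]
van [ 0.69073802 -0.23755019  0.1       ]
```

send_rows:
  steps:
    - [0.388,-0.274,-0.06,-79,1]
    - [0.388,-0.274,-0.06,-79,1]
    - [0.388,-0.274,-0.06,-79,1]
    - [0.388,-0.274,-0.06,-79,1]
    - [0.388,-0.274,-0.06,-79,1]
    - [0.388,-0.274,-0.06,-79,1]
    - [0.388,-0.274,-0.06,-79,1]
    - [0.388,-0.274,-0.06,-79,1]
    - [0.388,-0.274,-0.06,-79,1]
    - [0.388,-0.274,-0.06,-79,1]
    - [0.388,-0.274,-0.06,-79,1]
    - [0.388,-0.274,-0.06,-79,1]

```text
time: 1.3
eef_pos: [0.4989, -0.2493, 0.2989]
tcp_rot: [0.653, 0.757, -0.0, -0.0]
contact_force: [-0.5, -0.7, -0.4]
opening: 1.001
finger_force: 0.0
```

send_rows:
  steps:
    - [0.495,0.113,0.02,0,1]
    - [0.495,0.113,0.02,0,1]
    - [0.495,0.113,0.02,0,1]
    - [0.495,0.113,0.02,0,1]
    - [0.495,0.113,0.02,0,1]
    - [0.495,0.113,0.02,0,1]
    - [0.495,0.113,0.02,0,1]
    - [0.495,0.113,0.02,0,1]
    - [0.495,0.113,0.09,0,1]
    - [0.495,0.113,0.09,0,1]
    - [0.495,0.113,0.09,0,1]
    - [0.495,0.113,0.09,0,1]

```text
time: 2.5
eef_pos: [0.537, 0.2569, 0.2045]
tcp_rot: [0.653, 0.757, -0.003, -0.002]
contact_force: [0.5, -0.4, -0.8]
opening: 0.996
finger_force: 0.0
```

```bash
python3 - <<'E'
from h import *
s=ctrl.get_state(); print(s['time'],s['eef_pos'],s['qpos'])
im=snap('wrist','w1.png'); C=cam('wrist',s)
for z in(0,.072): print(proj(C,np.array([.539,.257,z])))
E
```

```text
2.5 [0.53699185 0.25688555 0.20451433] [2.75770519e-01 1.47511414e-01 1.80557620e+00 2.78907602e-04
 1.19658496e+00 1.28703128e-01]
(np.float64(255.5965561342932), np.float64(162.34100216918043))
(np.float64(255.75604925800292), np.float64(182.48762770211766))
```

View pics/w1.png

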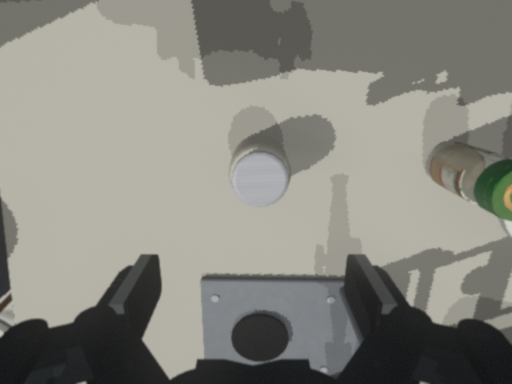

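The wrist view shows the lid at (260,178), near the predicted (256,182), with the seat at (262,335). The press edge is level in the image, so the yaw is matched.

```bash
python3 - <<'E'
from h import *
s=ctrl.get_state(); C=cam('wrist',s); im=cv2.imread('pics/w1.png').astype(int)
b,g,r=im[...,0],im[...,1],im[...,2]
m=((b-r>2)&(b>130)).astype('uint8')
n,l,st,ce=cv2.connectedComponentsWithStats(m)
for i in range(1,n):
    if st[i,4]>300: print(st[i],ce[i])
m=((im.max(2)<45)).astype('uint8'); m=cv2.morphologyEx(m,cv2.MORPH_OPEN,np.ones((3,3),'uint8')); n,l,st,ce=cv2.connectedComponentsWithStats(m)
for i in range(1,n):
    if st[i,4]>300: print('dark',st[i],ce[i])
print('lid',onz(C,260,178.5,.072), 'seat',onz(C,262,335,.02))
a=onz(C,204,278,.01);c=onz(C,342,278,.01);print(a,c)
Y=R.from_quat(s['tcp_rot']).as_matrix(); print(Y.round(3))
E
```

```text
[ 232  153   56   53 2239] [259.51496204 178.49307727]
[ 201  281  134   92 6878] [267.30284967 314.94227973]
dark [    0   278   512   106 24840] [257.67342995 350.06489533]
lid [0.54365613 0.25931319 0.072     ] seat [0.58037258 0.04487533 0.02      ]
[0.50064425 0.10898273 0.01      ] [0.6628699  0.13340308 0.01      ]
[[-0.146  0.989 -0.005]
 [ 0.989  0.146 -0.002]
 [-0.001 -0.005 -1.   ]]
```

send_rows:
  steps:
    - [0.001,0.005,0.04,0,1]
    - [0.001,0.005,0.08,0,1]
    - [0.001,0.005,0.11,0,1]
    - [0.001,0.005,0.14,0,1]
    - [0.001,0.005,0.16,0,1]
    - [0.001,0.005,0.177,0,1]
    - [0.001,0.005,0.177,0,1]

```text
time: 3.25
eef_pos: [0.5429, 0.2561, 0.0304]
tcp_rot: [0.655, 0.756, -0.002, -0.001]
contact_force: [0.4, -0.6, 0.5]
opening: 0.998
finger_force: 0.0
```

```bash
python3 - <<'E'
from h import *
s=ctrl.get_state(); print(s['eef_pos'],s['contact_force'])
im=snap('wrist','w2.png')
E
```

```text
[0.54288512 0.25611689 0.03042669] [ 0.40605768 -0.56617255  0.47736718]
```

View pics/w2.png

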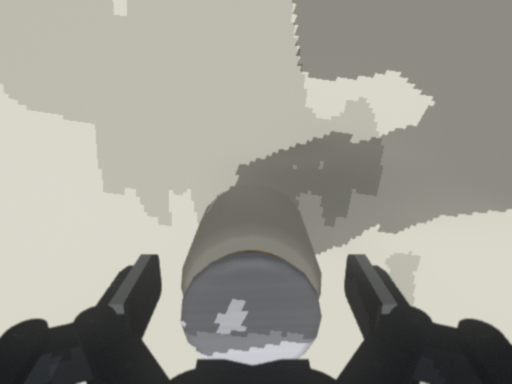

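The lid spans columns 181 to 321, centred between the fingers, with its centre row at about 305. I'll check its offset along tool x.

```bash
python3 - <<'E'
from h import *
s=ctrl.get_state(); C=cam('wrist',s)
for v in (302,305,308): print(onz(C,251,v,.073))
print([onz(C,u,305,.073)[0] for u in (181,321)])
E
```

```text
[0.54186093 0.26807148 0.073     ]
[0.54203717 0.26684755 0.073     ]
[0.54221468 0.26561484 0.073     ]
[np.float64(0.5181901159694882), np.float64(0.5658785819306285)]
```

send_rows:
  steps:
    - [0.006,0,0,0,1]
    - [0.006,0,0,0,-1]
    - [0.006,0,0,0,-1]
    - [0.006,0,0,0,-1]
    - [0.006,0,0,0,-1]
    - [0.006,0,0,0,-1]
    - [0.006,0,0,0,-1]
    - [0.006,0,0,0,-1]
    - [0.006,0,0,0,-1]
  squeeze: 40

```text
time: 4.2
eef_pos: [0.5431, 0.2646, 0.0342]
tcp_rot: [0.654, 0.757, 0.0, 0.0]
contact_force: [-2.9, -0.5, 5.4]
opening: 0.665
finger_force: 43.4
```

```bash
python3 - <<'E'
from h import *
s=ctrl.get_state(); print(s)
E
```

```text
{'time': 4.2, 'qpos': array([2.85533545e-01, 3.78477921e-01, 1.87344972e+00, 2.20512173e-04,
       8.89070954e-01, 1.39066251e-01]), 'dq': array([ 0.00206351,  0.00049194, -0.00073062, -0.00108399, -0.00027669,
        0.00084972]), 'joint_efforts': array([-5.46731763e-01, -3.54264021e+01, -2.26679546e+01, -8.26993841e-02,
       -7.10583944e-01, -1.25926160e-02]), 'eef_pos': array([0.54306865, 0.26462127, 0.03415738]), 'tcp_rot': array([6.53526267e-01, 7.56903773e-01, 2.96004147e-04, 8.91090474e-05]), 'contact_force': array([-2.9098748 , -0.46396097,  5.35471842]), 'wrist_torque': array([-0.11797292,  0.49603184,  0.0325258 ]), 'finger_force': 43.36888056714088, 'opening': 0.6648827041406918}
```

send_rows:
  steps:
    - [0,0,-0.02,0,-1]
    - [0,0,-0.05,0,-1]
    - [0,0,-0.07,0,-1]
    - [-0.04,0,-0.07,0,-1]
    - [-0.08,0.001,-0.07,0,-1]
    - [-0.12,0.002,-0.07,0,-1]
    - [-0.16,0.003,-0.07,0,-1]
    - [-0.19,0.003,-0.07,0,-1]
    - [-0.215,0.003,-0.07,0,-1]
    - [-0.225,0.003,-0.07,0,-1]
    - [-0.225,0.003,-0.07,0,-1]
    - [-0.225,0.003,-0.07,0,-1]

```text
time: 5.4
eef_pos: [0.578, 0.0427, 0.102]
tcp_rot: [0.654, 0.757, -0.0, -0.001]
contact_force: [0.1, -0.2, -4.0]
opening: 0.664
finger_force: 44.3
```

```bash
python3 - <<'E'
from h import *
s=ctrl.get_state(); print(s['time'],s['eef_pos'],s['opening'],s['contact_force'],s['wrist_torque'])
w=snap('wrist','w3.png'); a=snap('scene','s3.png'); b=snap('top','t3.png')
A=cv2.resize(a[180:310,180:320],(400,372),interpolation=cv2.INTER_CUBIC)
cv2.imwrite('pics/c3.png',np.hstack([A,cv2.resize(w[180:,130:386],(400,372*1))])[:,:,::-1])
E
```

```text
5.4 [0.57798542 0.04272712 0.10196736] 0.6638578721176641 [ 0.14178407 -0.23598477 -4.00949533] [0.02063104 0.03206034 0.00417335]
```

View pics/c3.png

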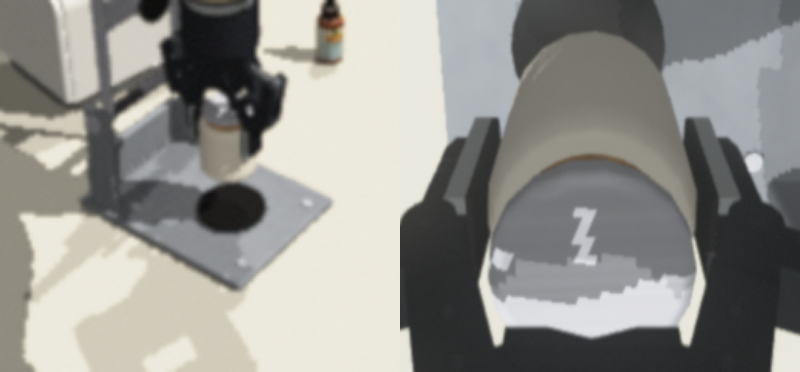

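The crop shows the pot held upright over the press. In the wrist image the seat shows beyond the pot, roughly columns 202 to 298 and centred near 250; the lid spans columns 188 to 319. I'll fit circles to the seat, pot bottom and lid edges.

```bash
python3 - <<'E'
from h import *
from scipy.optimize import least_squares
s=ctrl.get_state(); C=cam('wrist',s); im=cv2.imread('pics/w3.png').astype(int)
mx=im.max(2)
def fit(P,r):
    f=lambda c:np.hypot(P[:,0]-c[0],P[:,1]-c[1])-r
    q=least_squares(f,P[:,:2].mean(0)-[0,.02],loss='soft_l1',f_scale=.001); return q.x.round(4),np.sqrt(np.mean(q.fun**2)).round(5)
for u in range(195,310,9):
    col=mx[90:320,u]; print(u,[ (90+i,int(col[i]),int(col[i+3])) for i in range(0,226) if abs(col[i+3]-col[i])>14 and abs(col[i+3]-col[i])>=max(abs(col[max(i-1,0)+3]-col[max(i-1,0)]),abs(col[min(i+4,229)]-col[i+1]))][:7])
# scene seat
g=cv2.imread('pics/s3.png').max(2); n,l,st,ce=cv2.connectedComponentsWithStats((g<60).astype('uint8'))
S=cam('scene')
for i in range(1,n):
    if st[i,4]>150 and 240<ce[i][0]<290 and 230<ce[i][1]<270: print(st[i],ce[i],[onz(S,*ce[i],z).round(4) for z in(.018,.025,.032)])
E
```

```text
195 [(92, 119, 157), (158, 166, 185), (253, 154, 114), (294, 141, 107)]
204 [(92, 118, 159), (156, 166, 182), (179, 187, 169), (188, 140, 83), (219, 101, 167), (226, 186, 169), (231, 158, 122)]
213 [(92, 116, 158), (172, 153, 91), (212, 69, 140), (216, 152, 122), (276, 149, 106)]
222 [(92, 117, 156), (164, 157, 89), (204, 66, 132), (271, 145, 94), (277, 99, 115), (278, 102, 118)]
231 [(92, 117, 156), (159, 160, 87), (200, 70, 120), (267, 143, 98), (275, 102, 120)]
240 [(92, 118, 155), (156, 153, 82), (197, 71, 119), (264, 144, 100), (273, 105, 123), (294, 123, 146), (297, 146, 125)]
249 [(92, 117, 155), (152, 161, 117), (156, 109, 71), (196, 72, 117), (263, 144, 97), (272, 100, 120), (292, 122, 197)]
258 [(92, 119, 154), (152, 160, 105), (156, 103, 72), (196, 69, 118), (263, 145, 100), (273, 109, 129)]
267 [(92, 117, 152), (153, 160, 110), (154, 153, 103), (159, 102, 71), (198, 74, 118), (264, 149, 112), (265, 142, 105)]
276 [(90, 152, 129), (92, 115, 152), (155, 159, 106), (163, 101, 67), (201, 66, 115), (268, 143, 94), (275, 100, 120)]
285 [(92, 116, 152), (155, 158, 136), (157, 147, 123), (165, 121, 105), (166, 119, 103), (170, 97, 62), (206, 69, 115)]
294 [(92, 114, 150), (145, 163, 109), (149, 105, 123), (182, 113, 76), (215, 73, 108), (278, 148, 100), (283, 98, 113)]
303 [(92, 113, 164), (93, 127, 178), (99, 182, 163), (129, 163, 181), (141, 185, 131), (142, 178, 124), (213, 124, 167)]
[249 245  23  16 302] [259.93708609 252.47350993] [array([0.5731, 0.0424, 0.018 ]), array([0.5671, 0.0478, 0.025 ]), array([0.5611, 0.0532, 0.032 ])]
```

```bash
python3 - <<'E'
from h import *
from scipy.optimize import least_squares
s=ctrl.get_state(); C=cam('wrist',s)
def fit(px,z,r):
    P=np.array([onz(C,u,v,z) for u,v in px])
    q=least_squares(lambda c:np.hypot(P[:,0]-c[0],P[:,1]-c[1])-r,P[:,:2].mean(0)-[0,.02])
    return q.x.round(4),np.sqrt(np.mean(q.fun**2)).round(5)
seat=[(204,190),(213,173.5),(222,165.5),(231,160.5),(240,157.5),(249,157.5),(258,157.5),(267,160.5),(276,164.5),(285,171.5),(294,183.5)]
jar=[(204,220.5),(213,213.5),(222,205.5),(231,201.5),(240,198.5),(249,197.5),(258,197.5),(267,199.5),(276,202.5),(285,207.5),(294,216.5)]
lid=[(222,279.5),(231,276.5),(240,274.5),(249,273.5),(258,274.5),(276,276.5),(294,284)]
for z in(.018,.025,.032): print('seat',z,fit(seat,z,.036))
for z in(.065,.068,.071): print('jar',z,fit(jar,z,.029))
for z in(.138,.141): print('lid',z,fit(lid,z,.025))
E
```

```text
seat 0.018 (array([0.5771, 0.0402]), np.float64(0.00043))
seat 0.025 (array([0.577 , 0.0416]), np.float64(0.00068))
seat 0.032 (array([0.5769, 0.043 ]), np.float64(0.00091))
jar 0.065 (array([0.5786, 0.0357]), np.float64(0.00067))
jar 0.068 (array([0.5785, 0.0367]), np.float64(0.00057))
jar 0.071 (array([0.5784, 0.0377]), np.float64(0.00048))
lid 0.138 (array([0.5794, 0.0377]), np.float64(0.00016))
lid 0.141 (array([0.5791, 0.0396]), np.float64(0.00013))
```

send_rows:
  steps:
    - [0.003,-0.001,0.01,0,-1]
    - [0.003,-0.001,0.02,0,-1]
    - [0.003,-0.001,0.028,0,-1]
    - [0.003,-0.001,0.033,0,-1]
    - [0.003,-0.001,0.033,0,-1]
    - [0.003,-0.001,0.033,0,-1]

```text
time: 6.15
eef_pos: [0.5771, 0.0447, 0.0692]
tcp_rot: [0.654, 0.757, -0.0, -0.0]
contact_force: [0.1, -0.2, -2.6]
opening: 0.667
finger_force: 44.3
```

send_rows:
  steps:
    - [0,0,0.002,0,-1]
    - [0,0,0.004,0,-1]
    - [0,0,0.004,0,-1]
    - [0,0,0.004,0,-1]

```text
time: 6.55
eef_pos: [0.5771, 0.0447, 0.0654]
tcp_rot: [0.654, 0.757, 0.0, 0.0]
contact_force: [-1.0, -0.9, -3.4]
opening: 0.665
finger_force: 44.3
```

send_rows:
  steps:
    - [0,0,0.002,0,-1]
    - [0,0,0.004,0,-1]
    - [0,0,0.004,0,-1]
    - [0,0,0.004,0,-1]

```text
time: 6.95
eef_pos: [0.5769, 0.0448, 0.0612]
tcp_rot: [0.654, 0.757, -0.0, -0.0]
contact_force: [-0.0, 0.0, -3.9]
opening: 0.666
finger_force: 44.3
```

send_rows:
  steps:
    - [0,0,0.002,0,-1]
    - [0,0,0.003,0,-1]
    - [0,0,0.003,0,-1]
    - [0,0,0.003,0,-1]

```text
time: 7.35
eef_pos: [0.577, 0.0448, 0.0583]
tcp_rot: [0.654, 0.757, -0.0, -0.0]
contact_force: [0.4, -0.4, -2.5]
opening: 0.658
finger_force: 44.3
```

send_rows:
  steps:
    - [0,0,0.001,0,-1]
    - [0,0,0.002,0,-1]
    - [0,0,0.002,0,-1]
    - [0,0,0.002,0,-1]

```text
time: 7.75
eef_pos: [0.577, 0.0448, 0.0563]
tcp_rot: [0.654, 0.757, -0.0, -0.0]
contact_force: [0.4, 0.3, -4.2]
opening: 0.664
finger_force: 44.3
```

send_rows:
  steps:
    - [0,0,0.001,0,-1]
    - [0,0,0.002,0,-1]
    - [0,0,0.002,0,-1]
    - [0,0,0.002,0,-1]

```text
time: 8.15
eef_pos: [0.577, 0.0448, 0.0542]
tcp_rot: [0.654, 0.757, -0.0, -0.0]
contact_force: [0.3, 0.6, -3.3]
opening: 0.668
finger_force: 44.3
```

send_rows:
  steps:
    - [0,0,0.001,0,-1]
    - [0,0,0.001,0,-1]
    - [0,0,0.001,0,-1]

```text
time: 8.45
eef_pos: [0.577, 0.0447, 0.0533]
tcp_rot: [0.654, 0.757, -0.0, -0.0]
contact_force: [-0.2, 0.4, -3.7]
opening: 0.665
finger_force: 44.3
```

send_rows:
  steps:
    - [0,0,0.001,0,-1]
    - [0,0,0.001,0,-1]
    - [0,0,0.001,0,-1]

```text
time: 8.75
eef_pos: [0.5772, 0.0447, 0.0528]
tcp_rot: [0.654, 0.757, 0.0, 0.0]
contact_force: [-2.1, 0.8, 0.6]
opening: 0.663
finger_force: 44.5
```

send_rows:
  steps:
    - [0,0,0.001,0,-1]
    - [0,0,0.001,0,-1]
    - [0,0,0.001,0,-1]

```text
time: 9.05
eef_pos: [0.5773, 0.0447, 0.0528]
tcp_rot: [0.654, 0.757, -0.0, -0.0]
contact_force: [-3.7, 0.7, 6.6]
opening: 0.665
finger_force: 45.2
```

send_rows:
  steps:
    - [0,0,-0.001,0,-1]
    - [0,0,-0.001,0,0.5]
    - [0,0,-0.001,0,0.7]
    - [0,0,-0.001,0,1]
    - [0,0,-0.001,0,1]
    - [0,0,-0.001,0,1]
    - [0,0,-0.001,0,1]

```text
time: 9.75
eef_pos: [0.5771, 0.0447, 0.0523]
tcp_rot: [0.654, 0.757, 0.0, 0.0]
contact_force: [-0.0, -0.7, 0.5]
opening: 1.002
finger_force: 0.0
```

```bash
python3 - <<'E'
from h import *
s=ctrl.get_state(); print(s['time'],s['eef_pos'],s['opening'],s['finger_force'],s['contact_force'])
w=snap('wrist','w4.png'); a=snap('scene','s4.png')
A=cv2.resize(a[180:310,180:320],(400,372),interpolation=cv2.INTER_CUBIC)
cv2.imwrite('pics/c4.png',np.hstack([A,cv2.resize(w[:,100:412],(320,394))[:372]])[:,:,::-1])
E
```

```text
9.75 [0.5771039  0.04472786 0.05231569] 1.001868127707822 0.0 [-0.01511322 -0.65847139  0.5060662 ]
```

View pics/c4.png

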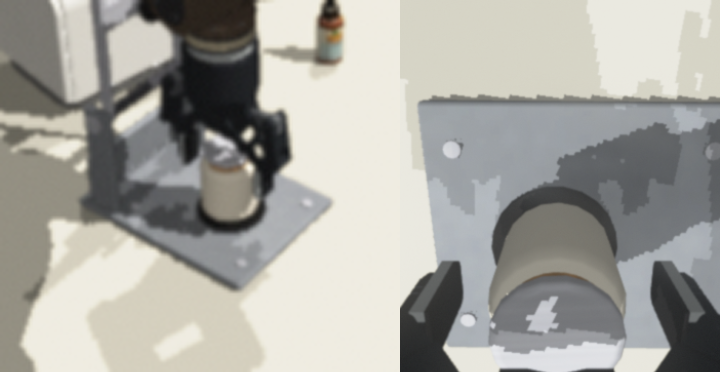

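The scene view shows the pot upright and released, centred on the seat (seat columns 196 to 266, pot 201 to 259 in the crop). The lid is still raised. Next: lift, then go above the bar.

send_rows:
  steps:
    - [0,0,-0.02,0,1]
    - [0,0,-0.05,0,1]
    - [0,0,-0.1,0,1]
    - [0,0,-0.15,0,1]
    - [0,0,-0.2,0,1]
    - [0,0,-0.25,0,1]
    - [0,0,-0.3,0,1]
    - [0,0,-0.35,0,1]
    - [0,0,-0.368,0,1]
    - [-0.002,0.04,-0.368,0,1]
    - [-0.004,0.08,-0.368,0,1]
    - [-0.005,0.11,-0.368,0,1]

```text
time: 11.05
eef_pos: [0.6881, 0.0558, 0.4201]
tcp_rot: [0.654, 0.757, 0.0, 0.0]
contact_force: [-0.4, -0.4, 0.5]
opening: 0.997
finger_force: 0.0
```

send_rows:
  steps:
    - [0,0,0,0,1]
    - [0,0,0,0,1]
    - [0,0,0,0,1]

```text
time: 11.35
eef_pos: [0.6859, 0.0558, 0.4208]
tcp_rot: [0.654, 0.757, 0.0, 0.0]
contact_force: [0.2, 0.5, 0.4]
opening: 1.002
finger_force: 0.0
```

```bash
python3 - <<'E'
from h import *
s=ctrl.get_state(); print(s['time'],s['eef_pos'],s['tcp_rot'],s['qpos'])
w=snap('wrist','w5.png'); C=cam('wrist',s)
for p in [(.687,.056,.318)]: print(proj(C,np.array(p)))
E
```

```text
11.35 [0.68587954 0.05576488 0.42078618] [6.53723279e-01 7.56733686e-01 8.77927778e-06 5.50572693e-05] [-6.60128041e-02  2.45964876e-01  1.30262151e+00 -5.23283791e-05
  1.59290779e+00 -2.11821805e-01]
(np.float64(253.66772734845475), np.float64(193.77420117174043))
```

View pics/w5.png

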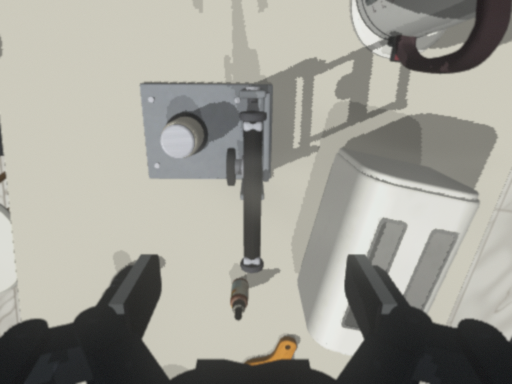

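Bar ends are at (253,117) and (251,265), centred at (252,191) as predicted and aligned with the jaws. I'll descend and pinch.

send_rows:
  steps:
    - [0,0,0.04,0,1]
    - [0,0,0.07,0,1]
    - [0,0,0.095,0,1]
    - [0,0,0.108,0,1]
    - [0,0,0.114,0,1]
    - [0,0,0.114,0,1]
    - [0,0,0.114,0,1]
  squeeze: 50

```text
time: 12.1
eef_pos: [0.6872, 0.0557, 0.3085]
tcp_rot: [0.654, 0.757, 0.001, 0.001]
contact_force: [0.0, -0.2, -0.5]
opening: 1.003
finger_force: 0.0
```

send_rows:
  steps:
    - [0,0,0,0,0]
    - [0,0,0,0,-0.4]
    - [0,0,0,0,-1]
    - [0,0,0,0,-1]
    - [0,0,0,0,-1]
    - [0,0,0,0,-1]
    - [0,0,0,0,-1]
    - [0,0,0,0,-1]
  squeeze: 50

```text
time: 12.9
eef_pos: [0.686, 0.0557, 0.3066]
tcp_rot: [0.654, 0.757, -0.001, -0.001]
contact_force: [-5.0, -1.1, 2.9]
opening: 0.145
finger_force: 48.7
```

```bash
python3 -c "
import numpy as np
def p(a,b,n):
    print([[0,round(float(-.2*(np.sin(t)-np.sin(a))),4),round(float(.2*(np.cos(a)-np.cos(t))),4),0,-1] for t in np.linspace(a,b,n+1)[1:]])
p(0,.8,12);p(.8,1.5,12)"
```

```text
[[0, -0.0133, 0.0004, 0, -1], [0, -0.0266, 0.0018, 0, -1], [0, -0.0397, 0.004, 0, -1], [0, -0.0527, 0.0071, 0, -1], [0, -0.0654, 0.011, 0, -1], [0, -0.0779, 0.0158, 0, -1], [0, -0.09, 0.0214, 0, -1], [0, -0.1017, 0.0278, 0, -1], [0, -0.1129, 0.0349, 0, -1], [0, -0.1237, 0.0428, 0, -1], [0, -0.1339, 0.0514, 0, -1], [0, -0.1435, 0.0607, 0, -1]]
[[0, -0.0079, 0.0086, 0, -1], [0, -0.0152, 0.0176, 0, -1], [0, -0.0221, 0.0271, 0, -1], [0, -0.0283, 0.0369, 0, -1], [0, -0.034, 0.0471, 0, -1], [0, -0.0391, 0.0576, 0, -1], [0, -0.0435, 0.0684, 0, -1], [0, -0.0474, 0.0794, 0, -1], [0, -0.0505, 0.0907, 0, -1], [0, -0.053, 0.1021, 0, -1], [0, -0.0549, 0.1136, 0, -1], [0, -0.056, 0.1252, 0, -1]]
```

send_rows:
  steps:
    - [0,-0.013,0.0005,0,-1]
    - [0,-0.0265,0.002,0,-1]
    - [0,-0.0395,0.004,0,-1]
    - [0,-0.0525,0.007,0,-1]
    - [0,-0.0655,0.011,0,-1]
    - [0,-0.078,0.016,0,-1]
    - [0,-0.09,0.0215,0,-1]
    - [0,-0.1015,0.028,0,-1]
    - [0,-0.113,0.035,0,-1]
    - [0,-0.1235,0.043,0,-1]
    - [0,-0.134,0.0515,0,-1]
    - [0,-0.1435,0.0605,0,-1]

```text
time: 14.1
eef_pos: [0.5481, 0.0363, 0.2492]
tcp_rot: [0.654, 0.756, 0.006, 0.004]
contact_force: [3.7, 5.8, 6.9]
opening: 0.143
finger_force: 53.9
```

send_rows:
  steps:
    - [0,-0.008,0.0085,0,-1]
    - [0,-0.015,0.0175,0,-1]
    - [0,-0.022,0.027,0,-1]
    - [0,-0.0285,0.037,0,-1]
    - [0,-0.034,0.047,0,-1]
    - [0,-0.039,0.0575,0,-1]
    - [0,-0.0435,0.0685,0,-1]
    - [0,-0.0475,0.0795,0,-1]
    - [0,-0.0505,0.0905,0,-1]
    - [0,-0.053,0.102,0,-1]
    - [0,-0.055,0.1135,0,-1]
    - [0,-0.056,0.125,0,-1]

```text
time: 15.3
eef_pos: [0.4885, 0.0281, 0.1218]
tcp_rot: [0.654, 0.757, 0.0, -0.002]
contact_force: [-11.0, 3.3, 11.3]
opening: 0.14
finger_force: 60.4
```

send_rows:
  steps:
    - [0,0,0,0,-1]
    - [0,0,0,0,-1]

```text
time: 15.5
eef_pos: [0.4885, 0.028, 0.1216]
tcp_rot: [0.654, 0.756, 0.0, -0.002]
contact_force: [-9.0, 3.9, 10.0]
opening: 0.144
finger_force: 60.2
```

```bash
python3 - <<'E'
from h import *
s=ctrl.get_state(); print(s['time'],s['eef_pos'],s['contact_force'],s['wrist_torque'],s['opening'])
a=snap('scene','s6.png')
cv2.imwrite('pics/c6.png',cv2.resize(a[130:310,170:330],(640,540),interpolation=cv2.INTER_CUBIC)[:,:,::-1])
E
```

```text
15.5 [0.48850434 0.02804943 0.12156125] [-8.95029662  3.93207655  9.96910443] [ 0.61803388  0.96779467 -0.15413767] 0.1437744865000859
```

View pics/c6.png

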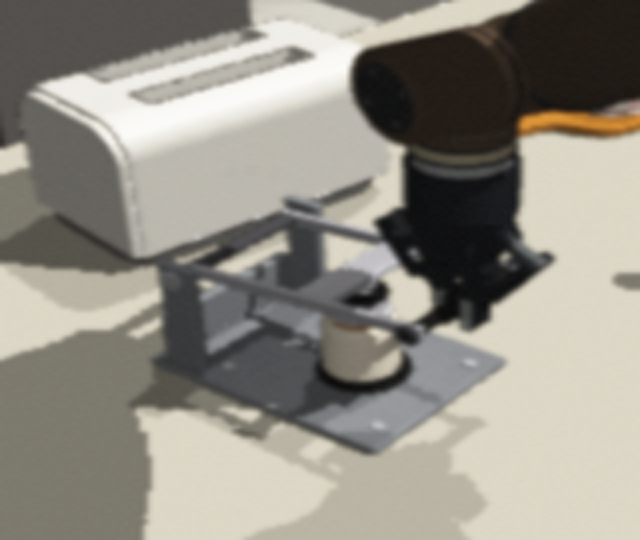

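The scene shows the arm nearly level with the pad just above the lid and the pot centred below it. I'll creep down with force checks.

send_rows:
  steps:
    - [0,-0.0015,0.002,0,-1]
    - [0,-0.0015,0.004,0,-1]
    - [0,-0.0015,0.006,0,-1]
    - [0,-0.002,0.008,0,-1]
    - [0,-0.002,0.008,0,-1]
    - [0,-0.002,0.008,0,-1]

```text
time: 16.15
eef_pos: [0.4879, 0.0279, 0.1141]
tcp_rot: [0.654, 0.756, 0.002, -0.0]
contact_force: [-5.1, 5.0, 8.0]
opening: 0.145
finger_force: 60.6
```

send_rows:
  steps:
    - [0,0,0.002,0,-1]
    - [0,0,0.004,0,-1]
    - [0,0,0.004,0,-1]

```text
time: 16.45
eef_pos: [0.4876, 0.0279, 0.11]
tcp_rot: [0.654, 0.756, 0.002, -0.001]
contact_force: [-6.6, 5.1, 9.5]
opening: 0.146
finger_force: 60.7
```

send_rows:
  steps:
    - [0,0,0.002,0,-1]
    - [0,0,0.004,0,-1]
    - [0,0,0.004,0,-1]

```text
time: 16.75
eef_pos: [0.4875, 0.0279, 0.106]
tcp_rot: [0.654, 0.756, 0.001, -0.001]
contact_force: [-7.5, 4.8, 9.7]
opening: 0.143
finger_force: 60.8
```

send_rows:
  steps:
    - [0,0,0.001,0,-1]
    - [0,0,0.002,0,-1]
    - [0,0,0.002,0,-1]

```text
time: 17.05
eef_pos: [0.4875, 0.0279, 0.1042]
tcp_rot: [0.654, 0.756, 0.001, -0.001]
contact_force: [-7.6, 3.9, 10.7]
opening: 0.145
finger_force: 60.8
```

send_rows:
  steps:
    - [0,0,0.001,0,-1]
    - [0,0,0.002,0,-1]
    - [0,0,0.002,0,-1]

```text
time: 17.35
eef_pos: [0.4873, 0.0279, 0.1018]
tcp_rot: [0.654, 0.756, 0.001, -0.001]
contact_force: [-5.7, 5.7, 8.2]
opening: 0.15
finger_force: 61.3
```

send_rows:
  steps:
    - [0,0,0.001,0,-1]
    - [0,0,0.002,0,-1]
    - [0,0,0.002,0,-1]

```text
time: 17.65
eef_pos: [0.4874, 0.0279, 0.0998]
tcp_rot: [0.654, 0.756, 0.001, -0.001]
contact_force: [-6.8, 5.7, 8.2]
opening: 0.145
finger_force: 61.3
```

send_rows:
  steps:
    - [0,0,0.001,0,-1]
    - [0,0,0.002,0,-1]
    - [0,0,0.002,0,-1]

```text
time: 17.95
eef_pos: [0.4873, 0.0279, 0.0984]
tcp_rot: [0.654, 0.756, 0.001, -0.001]
contact_force: [-7.9, 5.1, 11.8]
opening: 0.146
finger_force: 61.7
```

send_rows:
  steps:
    - [0,0,0.001,0,-1]
    - [0,0,0.002,0,-1]
    - [0,0,0.002,0,-1]

```text
time: 18.25
eef_pos: [0.4874, 0.0279, 0.097]
tcp_rot: [0.654, 0.756, 0.001, -0.001]
contact_force: [-9.8, 4.8, 16.6]
opening: 0.143
finger_force: 62.0
```

send_rows:
  steps:
    - [0,0,0.001,0,-1]
    - [0,0,0.002,0,-1]
    - [0,0,0.002,0,-1]

```text
time: 18.55
eef_pos: [0.4874, 0.0279, 0.0953]
tcp_rot: [0.654, 0.756, 0.001, -0.001]
contact_force: [-9.8, 5.0, 15.6]
opening: 0.144
finger_force: 62.1
```

send_rows:
  steps:
    - [0,0,0.001,0,-1]
    - [0,0,0.002,0,-1]
    - [0,0,0.003,0,-1]
    - [0,0,0.003,0,-1]

```text
time: 18.95
eef_pos: [0.4875, 0.0279, 0.0924]
tcp_rot: [0.654, 0.756, 0.001, -0.001]
contact_force: [-11.1, 4.3, 17.5]
opening: 0.142
finger_force: 62.2
```

send_rows:
  steps:
    - [0,0,0.001,0,-1]
    - [0,0,0.002,0,-1]
    - [0,0,0.002,0,-1]

```text
time: 19.25
eef_pos: [0.4876, 0.0279, 0.0905]
tcp_rot: [0.654, 0.756, 0.001, -0.001]
contact_force: [-12.0, 5.2, 19.3]
opening: 0.146
finger_force: 62.3
```

send_rows:
  steps:
    - [0,0,0.001,0,-1]
    - [0,0,0.002,0,-1]
    - [0,0,0.002,0,-1]

```text
time: 19.55
eef_pos: [0.4876, 0.0279, 0.0883]
tcp_rot: [0.654, 0.756, 0.001, -0.001]
contact_force: [-9.2, 5.4, 16.7]
opening: 0.142
finger_force: 62.7
```

send_rows:
  steps:
    - [0,0,0.001,0,-1]
    - [0,0,0.002,0,-1]
    - [0,0,0.002,0,-1]

```text
time: 19.85
eef_pos: [0.4877, 0.0279, 0.0863]
tcp_rot: [0.654, 0.756, 0.001, -0.001]
contact_force: [-8.5, 5.0, 16.0]
opening: 0.143
finger_force: 62.7
```

send_rows:
  steps:
    - [0,0,0.001,0,-1]
    - [0,0,0.0015,0,-1]
    - [0,0,0.0015,0,-1]

```text
time: 20.15
eef_pos: [0.4878, 0.0279, 0.0849]
tcp_rot: [0.654, 0.756, 0.001, -0.001]
contact_force: [-9.4, 5.5, 17.3]
opening: 0.147
finger_force: 62.8
```

send_rows:
  steps:
    - [0,0,0.001,0,-1]
    - [0,0,0.0015,0,-1]
    - [0,0,0.0015,0,-1]

```text
time: 20.45
eef_pos: [0.4879, 0.0279, 0.0838]
tcp_rot: [0.654, 0.756, 0.001, -0.001]
contact_force: [-9.7, 6.3, 20.1]
opening: 0.144
finger_force: 63.0
```

send_rows:
  steps:
    - [0,0,0.001,0,-1]
    - [0,0,0.001,0,-1]
    - [0,0,0.001,0,-1]

```text
time: 20.75
eef_pos: [0.488, 0.0279, 0.0831]
tcp_rot: [0.654, 0.756, 0.001, -0.001]
contact_force: [-10.6, 5.2, 21.3]
opening: 0.143
finger_force: 63.1
```

send_rows:
  steps:
    - [0,0,0.001,0,-1]
    - [0,0,0.001,0,-1]
    - [0,0,0.001,0,-1]

```text
time: 21.05
eef_pos: [0.4881, 0.0279, 0.0824]
tcp_rot: [0.654, 0.756, 0.001, -0.001]
contact_force: [-11.6, 5.6, 22.5]
opening: 0.145
finger_force: 63.3
```

send_rows:
  steps:
    - [0,0,0.001,0,-1]
    - [0,0,0.0015,0,-1]
    - [0,0,0.0015,0,-1]

```text
time: 21.35
eef_pos: [0.4882, 0.028, 0.0813]
tcp_rot: [0.654, 0.756, 0.001, -0.001]
contact_force: [-13.3, 6.2, 25.4]
opening: 0.142
finger_force: 63.5
```

send_rows:
  steps:
    - [0,0,0.001,0,-1]
    - [0,0,0.001,0,-1]
    - [0,0,0.001,0,-1]

```text
time: 21.65
eef_pos: [0.4882, 0.0279, 0.0806]
tcp_rot: [0.654, 0.756, 0.001, -0.001]
contact_force: [-14.2, 6.3, 26.6]
opening: 0.142
finger_force: 63.7
```

Force has climbed well past the plateau (from about 16.5 N to 26.6 N), so the lid is home. Now the slow return.

```bash
python3 -c "
import numpy as np
def p(a,b,n,e=0):
    print([[0,round(float(-.2*(np.sin(t)-np.sin(a))),4),round(float(.2*(np.cos(a)-np.cos(t)))-e*(i+1)/n,4),0,-1] for i,t in enumerate(np.linspace(a,b,n+1)[1:])])
p(1.69,1.2,12,.003);p(1.2,.65,12);p(.65,.1,12)"
```

```text
[[0, -0.0008, -0.0084, 0, -1], [0, -0.0013, -0.0168, 0, -1], [0, -0.0014, -0.0252, 0, -1], [0, -0.0012, -0.0336, 0, -1], [0, -0.0007, -0.042, 0, -1], [0, 0.0002, -0.0504, 0, -1], [0, 0.0014, -0.0587, 0, -1], [0, 0.0029, -0.067, 0, -1], [0, 0.0047, -0.0752, 0, -1], [0, 0.0069, -0.0833, 0, -1], [0, 0.0094, -0.0913, 0, -1], [0, 0.0122, -0.0993, 0, -1]]
[[0, 0.0035, -0.0085, 0, -1], [0, 0.0074, -0.0168, 0, -1], [0, 0.0117, -0.0249, 0, -1], [0, 0.0163, -0.0328, 0, -1], [0, 0.0213, -0.0405, 0, -1], [0, 0.0267, -0.0479, 0, -1], [0, 0.0324, -0.0551, 0, -1], [0, 0.0384, -0.062, 0, -1], [0, 0.0447, -0.0687, 0, -1], [0, 0.0513, -0.075, 0, -1], [0, 0.0582, -0.081, 0, -1], [0, 0.0654, -0.0867, 0, -1]]
[[0, 0.0074, -0.0054, 0, -1], [0, 0.0151, -0.0104, 0, -1], [0, 0.023, -0.0151, 0, -1], [0, 0.0311, -0.0194, 0, -1], [0, 0.0393, -0.0233, 0, -1], [0, 0.0478, -0.0269, 0, -1], [0, 0.0564, -0.03, 0, -1], [0, 0.0651, -0.0328, 0, -1], [0, 0.074, -0.0352, 0, -1], [0, 0.0829, -0.0371, 0, -1], [0, 0.092, -0.0387, 0, -1], [0, 0.1011, -0.0398, 0, -1]]
```

send_rows:
  steps:
    - [0,0,-0.006,0,-1]
    - [0,0,-0.014,0,-1]
    - [0,0,-0.023,0,-1]
    - [0,0,-0.032,0,-1]
    - [0,0.0005,-0.041,0,-1]
    - [0,0.0015,-0.05,0,-1]
    - [0,0.003,-0.0585,0,-1]
    - [0,0.0045,-0.067,0,-1]
    - [0,0.006,-0.075,0,-1]
    - [0,0.0085,-0.0835,0,-1]
    - [0,0.011,-0.0915,0,-1]
    - [0,0.0135,-0.0995,0,-1]

```text
time: 22.85
eef_pos: [0.5045, 0.0301, 0.1775]
tcp_rot: [0.654, 0.756, 0.006, 0.003]
contact_force: [11.8, 8.2, -3.7]
opening: 0.143
finger_force: 64.6
```

send_rows:
  steps:
    - [0,0.004,-0.0085,0,-1]
    - [0,0.008,-0.017,0,-1]
    - [0,0.0125,-0.025,0,-1]
    - [0,0.0175,-0.033,0,-1]
    - [0,0.0225,-0.0405,0,-1]
    - [0,0.028,-0.048,0,-1]
    - [0,0.034,-0.055,0,-1]
    - [0,0.04,-0.062,0,-1]
    - [0,0.046,-0.0685,0,-1]
    - [0,0.053,-0.075,0,-1]
    - [0,0.06,-0.081,0,-1]
    - [0,0.067,-0.0865,0,-1]

```text
time: 24.05
eef_pos: [0.569, 0.0392, 0.2589]
tcp_rot: [0.654, 0.757, 0.003, 0.001]
contact_force: [10.6, 3.3, -13.2]
opening: 0.145
finger_force: 62.9
```

```bash
python3 - <<'E'
from h import *
S=cam('scene'); b=snap('scene','s7.png').astype(int); a=cv2.imread('pics/s4.png')[:,:,::-1].astype(int)
ax=np.array([.577,.041])
o=S[2][:2,3]-ax; f=ax+o/np.hypot(*o)*.025; j=ax+o/np.hypot(*o)*.029
for n,p,z in(('jarbot',j,.0186),('rim',j,.0786),('lidtop home',f,.0846),('lidtop raised7',f,.0916),('backtop home',2*ax-f,.0846),('backtop raised',2*ax-f,.0916)): print(n,np.round(proj(S,np.append(p,z)),1))
u=int(round(proj(S,np.append(ax,.05))[0]))
for v in range(220,262): print(v,a[v,u-3:u+4:3].sum(1)//3, b[v,u-3:u+4:3].sum(1)//3, a[v,u],b[v,u])
E
```

```text
jarbot [259.6 258.1]
rim [259.  241.9]
lidtop home [258.9 239.3]
lidtop raised7 [258.8 237.4]
backtop home [258.5 228.4]
backtop raised [258.4 226.4]
220 [20 22 20] [204 204 205] [21 22 23] [213 208 191]
221 [21 26 22] [204 204 204] [25 27 28] [213 208 191]
222 [21 32 22] [204 203 205] [30 33 34] [213 207 191]
223 [21 31 22] [204 204 204] [29 31 33] [213 208 191]
224 [22 24 21] [204 204 205] [23 25 26] [214 208 191]
225 [39 22 25] [204 204 205] [22 22 24] [214 208 191]
226 [94 24 27] [204 204 205] [24 24 25] [214 209 191]
227 [169  47  28] [203 204 203] [47 46 48] [213 208 192]
228 [214 115  29] [199 203 202] [115 114 116] [210 205 194]
229 [221 187  51] [194 199 198] [188 186 189] [202 199 197]
230 [197 205  90] [195 197 195] [205 204 206] [198 196 197]
231 [146 172 119] [196 196 195] [172 171 174] [197 195 198]
232 [105 157 117] [196 197 195] [157 156 159] [198 196 198]
233 [109 177 122] [192 198 196] [177 175 179] [199 197 200]
234 [142 169 117] [186 199 196] [170 167 171] [200 198 199]
235 [161 125 104] [173 198 197] [125 124 126] [199 196 199]
236 [126 104 107] [166 196 197] [10
[... 764 characters left out ...]
114 136 162] [151 145 130] [146 139 125]
250 [137 140 139] [112 136 161] [150 143 129] [146 139 125]
251 [137 140 140] [114 138 161] [150 143 127] [148 141 127]
252 [137 140 138] [114 136 160] [150 143 129] [146 139 125]
253 [138 140 139] [112 136 161] [150 143 128] [145 139 124]
254 [137 139 138] [112 135 160] [149 142 128] [145 138 124]
255 [129 137 135] [106 133 151] [147 140 126] [142 136 121]
256 [103 117 113] [ 83 113 120] [125 120 107] [121 116 103]
257 [51 67 62] [42 62 59] [71 68 62] [66 64 57]
258 [20 31 32] [20 27 25] [32 32 29] [28 28 26]
259 [26 27 30] [23 22 23] [29 27 27] [23 23 20]
260 [50 42 45] [41 33 34] [42 43 43] [33 33 34]
261 [96 89 92] [77 72 73] [88 90 91] [71 73 74]
```

The numbers confirm the lid is home: the brown cork band at rows 238 to 240 is gone, and the lid's back edge is at row 228.5 against 228.4 expected. I'll finish the return.

```bash
python3 -c "
import numpy as np
a=.632;n=12
for i,t in enumerate(np.linspace(a,.04,n+1)[1:]):
    print([0,round(float(-.2*(np.sin(t)-np.sin(a)))+.001*(i+1)/n,4),round(float(.2*(np.cos(a)-np.cos(t)))+.0015*(i+1)/n,4),0,-1],end=', ')"
```

```text
[0, 0.0082, -0.0055, 0, -1], [0, 0.0166, -0.0106, 0, -1], [0, 0.0253, -0.0153, 0, -1], [0, 0.0343, -0.0195, 0, -1], [0, 0.0434, -0.0233, 0, -1], [0, 0.0527, -0.0267, 0, -1], [0, 0.0622, -0.0296, 0, -1], [0, 0.0718, -0.032, 0, -1], [0, 0.0815, -0.034, 0, -1], [0, 0.0913, -0.0355, 0, -1], [0, 0.1012, -0.0365, 0, -1], [0, 0.1112, -0.037, 0, -1],
```

send_rows:
  steps:
    - [0,0.008,-0.0055,0,-1]
    - [0,0.0165,-0.0105,0,-1]
    - [0,0.0255,-0.0155,0,-1]
    - [0,0.0345,-0.0195,0,-1]
    - [0,0.0435,-0.0235,0,-1]
    - [0,0.0525,-0.0265,0,-1]
    - [0,0.062,-0.0295,0,-1]
    - [0,0.072,-0.032,0,-1]
    - [0,0.0815,-0.034,0,-1]
    - [0,0.0915,-0.0355,0,-1]
    - [0,0.101,-0.0365,0,-1]
    - [0,0.111,-0.037,0,-1]

```text
time: 25.3
eef_pos: [0.6776, 0.0543, 0.3006]
tcp_rot: [0.654, 0.757, 0.0, 0.0]
contact_force: [-1.4, 0.6, -3.4]
opening: 0.145
finger_force: 58.7
```

send_rows:
  steps:
    - [0,0.001,0,0,-1]
    - [0,0.003,0,0,-1]
    - [0,0.003,0,0,-1]
    - [0,0.003,0,0,-1]

```text
time: 25.7
eef_pos: [0.6799, 0.0546, 0.3006]
tcp_rot: [0.654, 0.757, 0.0, 0.001]
contact_force: [-2.1, 0.2, 0.2]
opening: 0.145
finger_force: 59.1
```

send_rows:
  steps:
    - [0,0.002,0,0,-1]
    - [0,0.004,0,0,-1]
    - [0,0.004,0,0,-1]
    - [0,0.004,0,0,-1]

```text
time: 26.1
eef_pos: [0.685, 0.0553, 0.3011]
tcp_rot: [0.654, 0.757, 0.002, 0.002]
contact_force: [0.4, 1.4, 4.3]
opening: 0.145
finger_force: 58.8
```

send_rows:
  steps:
    - [0,0.002,0,0,-1]
    - [0,0.003,0,0,-1]
    - [0,0.003,0,0,-1]
    - [0,0.003,0,0,-1]

```text
time: 26.5
eef_pos: [0.6861, 0.0555, 0.3011]
tcp_rot: [0.654, 0.757, -0.001, -0.0]
contact_force: [-5.4, -0.1, 7.0]
opening: 0.145
finger_force: 59.2
```

The arm is against its rest stop. Release and lift off.

send_rows:
  steps:
    - [0,0,0,0,-0.6]
    - [0,0,0,0,-0.5]
    - [0,0,0,0,-0.2]
    - [0,0,0,0,0.3]
    - [0,0,0,0,1]
    - [0,0,0,0,1]
    - [0,0,0,0,1]
    - [0,0,0,0,1]
    - [0,0,-0.03,0,1]
    - [0,0,-0.07,0,1]
    - [0,0,-0.11,0,1]
    - [0,0,-0.13,0,1]

```text
time: 27.7
eef_pos: [0.6871, 0.0558, 0.4349]
tcp_rot: [0.654, 0.757, 0.002, 0.003]
contact_force: [-0.5, 1.0, 0.3]
opening: 0.998
finger_force: 0.0
```

send_rows:
  steps:
    - [0,0,-0.02,0,1]
    - [0,0,-0.02,0,1]
    - [0,0,-0.02,0,1]
    - [0,0,-0.02,0,1]
    - [0,0,-0.02,0,1]

```text
time: 28.2
eef_pos: [0.6863, 0.0558, 0.447]
tcp_rot: [0.654, 0.757, -0.001, -0.001]
contact_force: [-0.4, -1.0, -0.0]
opening: 1.0
finger_force: 0.0
```

```bash
python3 - <<'E'
from h import *
s=ctrl.get_state(); print(s['time'],s['eef_pos'],s['contact_force'])
c=snap('scene','s8.png'); a=cv2.imread('pics/s0.png')[:,:,::-1]; b=cv2.imread('pics/s7.png')[:,:,::-1]
def bar(im):
    n,l,st,ce=cv2.connectedComponentsWithStats((cv2.cvtColor(np.ascontiguousarray(im),cv2.COLOR_RGB2GRAY)<45).astype('uint8')[125:175,200:255]); return [(st[i].tolist(),ce[i].round(1).tolist()) for i in range(1,n) if st[i,4]>20]
print(bar(a),bar(c))
for v in range(226,260,3): print(v,b[v,259],c[v,259])
E
```

```text
28.2 [0.68634474 0.05576354 0.44696595] [-0.41164997 -0.97262679 -0.03041588]
[([15, 17, 24, 16, 86], [27.3, 23.8])] [([15, 17, 24, 15, 74], [27.3, 23.9])]
226 [214 209 191] [225 221 203]
229 [202 199 197] [213 210 208]
232 [198 196 198] [209 208 210]
235 [199 196 199] [211 208 211]
238 [193 191 194] [211 210 212]
241 [211 203 187] [224 216 199]
244 [150 143 129] [160 153 138]
247 [147 141 126] [157 150 135]
250 [146 139 125] [157 149 135]
253 [145 139 124] [154 147 131]
256 [121 116 103] [130 124 112]
259 [23 23 20] [25 24 23]
```

The crossbar is back at its starting pixels, the pot hasn't moved, and the robot is clear.

```bash
python3 -c "
from plant import ctrl
print(ctrl.sign_off())"
```

```text
the job is handed in; nothing more can be done
None
```

The job is handed in (no verdict came back): by force and camera checks, the pot stands upright and centred on the seat with its lid pressed home, the press arm went back slowly to its upright rest and was let go, and the robot is clear of everything.

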